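# Lift the ticket pad with the counter lifter and lay it on the sloped writing rest

## Robot

A 6-joint arm with a two-finger parallel gripper is mounted at the origin on a cart in front of the work surface, level with it; the furniture and walls round the work are solid. World frame = base frame: x ahead of the robot, y to its left, z up, the work surface at z = 0. Lengths are in mm, angles in rad, forces in N, time in s.
With the tool pointing down it reaches from about 300 to 775 mm from the base axis. Payload 14.6 kg.
Tool frame: the origin (TCP) lies where the fingers leave the gripper's body, on its centre line; the fingertips stand 97 mm ahead of it and the grasp point (between the pads) lies ahead of it (grip_depth is the z of the grasp point in the tool frame, in mm); z points along the fingers, y is the line along which they close (so a half turn about z gives the same grasp; the last joint's range is limited). The gripper opens to 94 mm and grips with 3 to 60 N. Pads are 16 mm wide; open, the fingers measure 119 mm over their backs; the gripper's body (75 mm by 177 mm) begins 78 mm behind the grasp point.
Start: joints at [-1.178, 0.3, 1.521, -0, 1.321, -0.067], TCP at [244.065, -492.871, 302.646] pointing down, gripper open.
Joint ranges: [-3.03, 3.03], [-0.79, 2.21], [0.23, 2.52], [-1.04, 4.18], [0, 3.07], [-2.55, 2.55]. Speed limits (rad/s): [2.22, 2.22, 2.57, 3.14, 3.14, 3.14].

## Interface

Orientations are given as [roll, pitch, yaw] about the fixed x, y, z axes, in that order (R = Rz(yaw) Ry(pitch) Rx(roll)).
In Python, from cell import read_state, camera, sign_off, regions_of, spot_point, grip_depth gives the robot as it stands. The module is installed in compiled form; this text tells all that it offers.
- The arm moves only by the tool send_rows, never from a script. Its argument "series" is a list of rows, each a list of 3 entries, a list of its own where there are three numbers: the shift along the world's x, y, z in mm, then the turn about the world's z in degrees, then the closure, from -1 (fully open) to 1 (shut), so that 0 is half open. A call has 1 to 12 rows; each row shifts and turns the commanded pose from where the row before left it; what a row does not reach is not made up. A row lasts 1/10 s, in which the tool goes at most 50 mm and 8.59 degrees, less where a joint would pass 70% of its speed; a pose out of reach is approached as far as the arm can. A call is refused whole if a number of a shift passes 50 or a number of a turn 8.59, either way. A call with a gripper value outside its range is refused whole. The fingers move at their own pace and stop on an object; "squeeze" is the grip in N (left out, the last holds). Time passes only in rows, so rows that do not move let the fingers close. It gives the time, the measured TCP pose, the force, the opening and the grip force at its end, in the units of the state.
- read_state(): the state, without advancing time (a new reading comes with each control period).
- camera(name): name is "side" or "top" or "wrist"; returns a dict with "color" (400x640x3 uint8, blue, green, red), "fx", "fy", "cx", "cy" (pixels), "camera_from_world" (4x4, takes a point from world to camera coordinates). Camera axes: x right, y down, z forward; pixel columns grow to the right and rows downward; lengths in mm; the calibration is good to about 2 mm. A picture is of the moment at which its call begins. There is no depth.
- sign_off(): hands the job in; it is judged then, once.
Trained networks look in a picture, given as the dict that the camera call returned (one of the last four; its "shot" number tells which), for a name from the list of things; names that differ only in an ending like _2 or _b are one class to them, and where a whole thing is asked for, a point or a joint stands for the part that bears it (a point fixed in the world has none). Each returns a list of dicts, best first, with "confidence" (0 to 1); they miss things now and then, are a little off and sometimes report something else, mostly with a low value. They report only what shows in the picture. A call takes as long as a camera call.
- regions_of(thing, picture): "mask" (400x640 bool, what is visible of it).
- spot_point(thing, picture): "point" ([x, y, z] in mm, in the coordinates of the camera as it stood for that picture, good to about 4 mm: a listed point, or the origin of a listed thing).
The state is a dict: "clock": time; "joints": joint angles; "qd": joint speeds; "effort": joint torques, N m; "eef_pos": TCP position; "eef_rot": TCP orientation; "wrist_force": force on the tool from outside, world axes, zero at the start; "moment": the same for the moment, N m; "finger_gap": finger opening in mm; "finger_force": force on a finger pad.
Only numpy, scipy, OpenCV 4.12 (cv2) and the standard library are available. Lean on these libraries where they do the work, as an engineer would, in place of code of your own. Each camera call takes 0.05 s, during which the arm holds its last target. There are 200 camera calls.

## Task

Using the steel lifter, slide its blade under the ticket pad that lies in the low aluminium dock, lift the pad out on the blade and lay it face up on the sloped writing rest, lying flat and square against the lip at the low edge. Do not touch the pad with the gripper, do not drop it, and leave the other things where they are. When the pad is in place, draw the lifter out and leave it lying flat on the counter.

Things in the scene. Friction and masses are not known exactly. Their poses are not given: they have to be found in the camera images.
- lifter: Lifter, 0.24 kg: bevelled steel blade, bent-up neck, wide dark wooden grip. Origin: centre of the blade's underside; x to the bevelled front edge, z up when flat. Blade 110 (x) x 100 (y) x 3 mm, slippery (friction about 0.4). From its rear edge (x = -55) a 3 mm sheet neck, 90 mm wide, rises leaning back (to -x) 35 degrees from z and carries the grip.
- lifter_grip (a point): Centre of the grip, at (-109, 0, 80) mm in the lifter's frame: a flat slab 90 mm wide (y), 13 mm thick, 55 mm long along the sloping neck, its top end at (-125, 0, 102). Too wide to take by its edges: pinch its 13 mm, fingers pointing along the neck, that is 35 degrees from vertical, down and toward the blade, while the blade lies flat.
- lifter_edge (a point): Middle of the blade's front edge, (55, 0, 0) mm in the lifter's frame. The front 35 mm taper to a 0.4 mm edge. It goes into the 2.5 mm gap under the pad only while it touches the counter: keep the blade level or up to 3 degrees nose down, pressed down with a few N, and slide it to the back stop; held higher it just pushes on the pad.
- pad: Ticket pad to be moved: rigid, 160 (x) x 105 (y) x 13 (z) mm, about 0.12 kg, lying flat in the dock on two strips, 2.5 mm over the counter. Origin: centre of its underside; x is its long side, which lies along the dock's y axis; z out of the printed face.
- dock: Pad dock, fixed: aluminium back stop 180 x 12 mm, 26 high, and side cheeks 14 high; open at the front (-x, which looks roughly to the robot's right). Origin: on the counter, in the middle; x to the stop, whose front face is at x = +54 mm. Cheeks' inner faces at y = +-83, front ends at x = -49. The pad's ends lie on two rubber strips 2.5 mm high, y = +-62 to 80; the counter is bare between. Pad within 6 mm of the stop.
- rest: Foot of the sloped writing rest, fixed. Origin: on the counter under the middle of the board; x points to the board's low edge, roughly to the robot's left, so the high edge looks to its right.
- rest_board: Grey board of the rest, fixed, 130 (x) x 176 (y) x 6 mm, slippery (friction about 0.4). Origin: centre of its upper face, 48 mm over the counter; x down the slope, 35 degrees below level, to the lip; y along the lip; z out of the board. The lip's inner face is at x = +65 mm, 12 mm proud. A pad home against the lip has its origin at about (12, 0, 0) mm here, its long side along y.
- spare_pad: Bystander: another ticket pad like it, 160 x 105 x 13 mm, lying loose farther back, not in the dock. Origin centre of underside.
- stapler: Bystander: stapler 36 x 150 x 46 mm, origin centre of underside.
- spool: Bystander: thread spool 27 mm across, 46 mm high, standing; origin centre of underside.
- chalk: Bystander: piece of tailor's chalk 36 x 46 x 8 mm, origin centre of underside.
- wood_clip_0: Bystander: wooden ticket clip 10 x 62 x 12 mm, origin centre of underside.
- wood_clip_1: Bystander: wooden ticket clip 10 x 62 x 12 mm, origin centre of underside.

How it is judged:
By the outcome, as a careful person would: the job done as asked, in the order asked, and still so for the second after the job is handed in, with the robot touching nothing.
It also fails if it takes over 72 s, if anything falls off the work surface, if the arm or the gripper's body presses on something with over 40 N, if the wrist force passes 120 N, or if a joint passes its speed limit or range.

## Working session

There is one attempt and no reset: what is moved stays moved. The work goes in short steps, Python scripts to look and compute and a tool call to move; the robot and the scene stay as the last step left them, time stands still between calls to the robot, and variables do not carry over. Pictures are saved under pics/ and viewed, at most 10 in all, crops included, and the job is handed in when it is done.

Besides the shell and the picture viewer there is one more tool, called after "Emit:" by a JSON object that holds its "op" and its "data". send_rows: Moves the arm, as the interface text tells. Its arguments: {"type":"object","properties":{"series":{"type":"array"},"squeeze":{"type":"number"}},"required":["series"]}

```bash
mkdir -p pics; cat > h.py <<'E'
import numpy as np, cv2
from cell import *
from scipy.spatial.transform import Rotation as R
def w(pic,p):
    M=np.linalg.inv(pic["camera_from_world"]); return (M@np.r_[p,1])[:3]
def px(pic,P):
    c=(pic["camera_from_world"]@np.r_[P,1])[:3]; return np.array([pic["fx"]*c[0]/c[2]+pic["cx"],pic["fy"]*c[1]/c[2]+pic["cy"]])
def ray(pic,u,v,z):
    M=np.linalg.inv(pic["camera_from_world"]); d=M[:3,:3]@np.array([(u-pic["cx"])/pic["fx"],(v-pic["cy"])/pic["fy"],1]); o=M[:3,3]
    return o+d*(z-o[2])/d[2]
E
python3 - <<'E'
from h import *
np.set_printoptions(precision=1,suppress=True)
print(read_state(),grip_depth)
for n in ["top","side"]:
    p=camera(n); cv2.imwrite(f"pics/{n}0.png",p["color"])
    print(n,"cam at",np.linalg.inv(p["camera_from_world"])[:3,3])
    for t in "lifter lifter_grip lifter_edge pad dock rest rest_board spare_pad stapler spool chalk wood_clip_0".split():
        print(t,[(w(p,q["point"]).round(0),round(q["confidence"],2)) for q in spot_point(t,p)[:3]])
E
```

```text
{'clock': 0.0, 'joints': array([-1.2,  0.3,  1.5,  0. ,  1.3, -0.1]), 'qd': array([ 0.,  0., -0.,  0.,  0.,  0.]), 'effort': array([  0. , -53.2, -35.3,   0.1,   0. ,  -0. ]), 'eef_pos': array([ 244. , -492.7,  302.1]), 'eef_rot': array([-3.1, -0. ,  0.5]), 'wrist_force': array([ 0.6,  0.1, -0. ]), 'moment': array([-0., -0., -0.]), 'finger_force': 0.0, 'finger_gap': 94.17463192952275} 78.39999999999999
top cam at [ 386.9  114.9 1191.6]
lifter [(array([439., -60.,  -3.]), 0.59), (array([ 605., -205.,   -3.]), 0.18)]
lifter_grip [(array([ 416., -166.,   77.]), 0.67)]
lifter_edge [(array([455.,  -6.,  -0.]), 0.94)]
pad [(array([440., 347.,  -3.]), 0.89)]
dock []
rest [(array([656., 164.,   4.]), 0.67)]
rest_board [(array([655., 172.,  47.]), 0.74), (array([653., 461.,  -5.]), 0.2)]
spare_pad [(array([651., 460.,  -2.]), 0.82)]
stapler [(array([730., 358.,  -0.]), 0.65), (array([656., 169.,  46.]), 0.21)]
spool [(array([624., 317.,   1.]), 0.68)]
chalk [(array([ 672., -175.,   -1.]), 0.56), (array([652., 458.,  -1.]), 0.54)]
wood_clip_0 [(array([600., 362.,  -1.]), 0.46), (array([ 606., -202.,   -2.]), 0.46)]
side cam at [525.7 883.  778.3]
lifter [(array([442., -55.,  -1.]), 0.63), (array([650., 166.,  47.]), 0.44)]
lifter_grip [(array([650., 164.,  48.]), 0.75), (array([ 417., -167.,   81.]), 0.74)]
lifter_edge [(array([455.,  -4.,  -2.]), 0.89)]
pad [(array([436., 351.,   3.]), 0.96)]
dock []
rest [(array([655., 167.,  -2.]), 0.69), (array([734., 355.,   3.]), 0.59)]
rest_board [(array([652., 165.,  46.]), 0.79)]
spare_pad [(array([651., 456.,   3.]), 0.72)]
stapler [(array([734., 354.,   1.]), 0.64)]
spool [(array([626., 316.,  -3.]), 0.54)]
chalk [(array([ 673., -178.,   -1.]), 0.53)]
wood_clip_0 [(array([ 604., -203.,   -2.]), 0.65), (array([601., 360.,  -5.]), 0.57)]
```

View pics/top0.png

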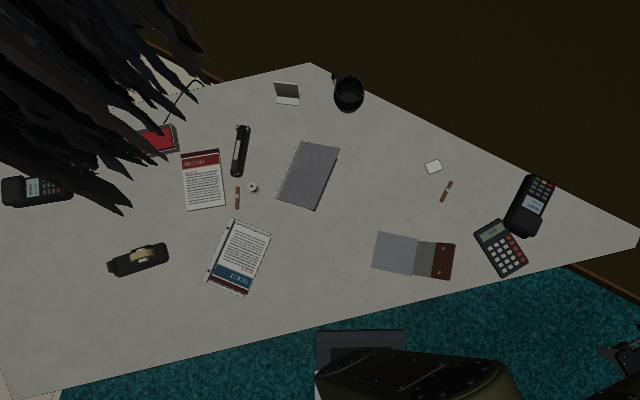

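View pics/side0.png

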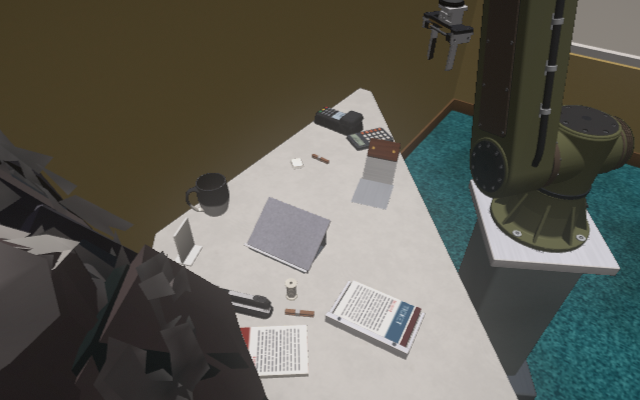

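The top view shows the lifter at (415,255) with its blade to the left, the pad in the dock at (240,255), and the rest at (308,175). The side view agrees. Next I get the yaws from the masks.

```bash
python3 - <<'E'
from h import *
np.set_printoptions(precision=1,suppress=True)
for n in ["top","side"]:
    p=camera(n)
    for t,z in [("pad",15),("lifter",1.5),("rest_board",48),("dock",14),("spare_pad",13)]:
        for r in regions_of(t,p)[:1]:
            m=r["mask"].astype(np.uint8)
            c=max(cv2.findContours(m,0,2)[0],key=cv2.contourArea)
            q=cv2.approxPolyDP(cv2.convexHull(c),4,True)[:,0]
            W=np.array([ray(p,u,v,z)[:2] for u,v in q]).astype(np.float32)
            b=cv2.minAreaRect(np.array([ray(p,u,v,z)[:2] for u,v in c[:,0]],np.float32))
            print(n,t,round(r["confidence"],2),"px",q.tolist(),"\n  W",W.round(0).tolist(),"rect",b)
E
```

```text
top pad 0.57 px [[235, 224], [269, 238], [247, 293], [210, 278]] 
  W [[527.0, 364.0], [488.0, 273.0], [346.0, 331.0], [386.0, 428.0]] rect ((436.4096374511719, 348.65130615234375), (108.67886352539062, 160.7901611328125), 66.6741943359375)
top lifter 0.57 px [[377, 233], [454, 244], [449, 279], [372, 267]] 
  W [[496.0, -15.0], [462.0, -218.0], [371.0, -198.0], [406.0, 2.0]] rect ((431.92462158203125, -107.30924987792969), (212.4342498779297, 104.09310150146484), 78.63424682617188)
top rest_board 0.82 px [[300, 140], [339, 149], [313, 209], [275, 197]] 
  W [[746.0, 186.0], [718.0, 82.0], [558.0, 154.0], [592.0, 253.0]] rect ((655.5159301757812, 168.15139770507812), (114.39706420898438, 188.5127716064453), 67.00828552246094)
top dock 0.69 px [[233, 219], [211, 281], [206, 281], [205, 271]] 
  W [[541.0, 370.0], [379.0, 426.0], [379.0, 439.0], [405.0, 442.0]] rect ((460.795166015625, 407.0355224609375), (24.813867568969727, 175.8052215576172), 68.75575256347656)
top spare_pad 0.65 px [[216, 149], [225, 204], [187, 210], [181, 156]] 
  W [[737.0, 420.0], [582.0, 393.0], [568.0, 495.0]
[... 643 characters left out ...]
98], [329, 220], [308, 273], [245, 244]] 
  W [[718.0, 47.0], [555.0, 115.0], [590.0, 288.0], [745.0, 216.0]] rect ((653.5302734375, 167.49790954589844), (212.07444763183594, 179.7609405517578), 77.55882263183594)
side dock 0.72 px [[372, 138], [400, 145], [386, 208], [353, 200]] 
  W [[441.0, -327.0], [351.0, -295.0], [406.0, 17.0], [496.0, -7.0]] rect ((423.2383117675781, -154.78570556640625), (339.5658264160156, 98.95526123046875), 80.56559753417969)
side spare_pad 0.64 px [[305, 324], [308, 375], [260, 377], [241, 328]] 
  W [[585.0, 394.0], [567.0, 502.0], [656.0, 514.0], [714.0, 415.0]] rect ((639.0927734375, 458.2191162109375), (134.8301544189453, 111.96159362792969), 8.8273344039917)
```

Emit:
{"op": "send_rows", "data": {"series": [[[0,0,0],[0,0,0],-1]]}}

```text
schema error: expected a number
```

Emit:
{"op": "send_rows", "data": {"series": [[[17,33,-4],4.8,-1],[[17,33,-4],4.8,-1],[[17,33,-4],4.8,-1],[[17,33,-4],4.8,-1],[[17,33,-4],4.8,-1],[[17,33,-4],4.8,-1],[[17,33,-4],4.8,-1],[[17,33,-4],4.8,-1],[[17,33,-4],4.8,-1],[[20,30,-4],4.8,-1],[[0,0,0],0,-1]], "squeeze": 5}}

```text
clock: 3.0
eef_pos: [418.3, -163.3, 262.4]
eef_rot: [-3.141, -0.0, 1.304]
wrist_force: [0.4, 0.3, 0.3]
finger_gap: 94.0
finger_force: 0.0
```

```bash
python3 - <<'E'
from h import *
np.set_printoptions(precision=1,suppress=True)
p=camera("wrist"); im=p["color"].copy()
print(np.linalg.inv(p["camera_from_world"])[:3])
for n in ["wrist","top","side"]:
    q=p if n=="wrist" else camera(n)
    for t in ["lifter_grip","lifter_edge","lifter"]:
        print(n,t,[(w(q,r["point"]),round(r["confidence"],2)) for r in spot_point(t,q)[:2]])
s=read_state(); T=R.from_euler("xyz",s["eef_rot"]).as_matrix()
for y in(-47,47):
    print("tip px",px(p,s["eef_pos"]+T@[0,y,97]))
m=regions_of("lifter",p)[0]["mask"]; cv2.drawContours(im,cv2.findContours(m.astype(np.uint8),0,2)[0],-1,(0,255,0),1)
cv2.imwrite("pics/w1.png",im); print(s["clock"])
E
```

```text
[[  1.   -0.3  -0.1 440.6]
 [ -0.3  -0.9  -0.3 -83.4]
 [ -0.    0.3  -1.  343.4]]
wrist lifter_grip [(array([ 420.5, -164.7,   77.9]), 0.91)]
wrist lifter_edge [(array([459.5,  -6.7,  -1. ]), 0.92), (array([ 606. , -204.2,   -2.7]), 0.36)]
wrist lifter [(array([443.1, -56.2,  -1.6]), 0.91), (array([457.4,  -5.5,  -1. ]), 0.32)]
top lifter_grip [(array([ 415.8, -168. ,   77.6]), 0.66)]
top lifter_edge [(array([454.6,  -6.1,  -0.6]), 0.97)]
top lifter [(array([439. , -62. ,  -4.1]), 0.63)]
side lifter_grip [(array([ 413.3, -166.2,   85.2]), 0.55)]
side lifter_edge [(array([457.2,  -4. ,  -0. ]), 0.94)]
side lifter [(array([442.9, -58.7,   0.3]), 0.66)]
tip px [250.5 246.8]
tip px [386.7 247.7]
3.6
```

View pics/w1.png

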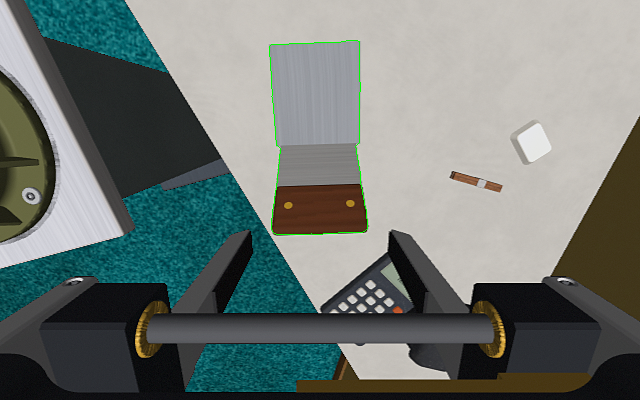

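```bash
cat > lat.py <<'E'
from h import *
np.set_printoptions(precision=1,suppress=True)
# fit lifter pose (x,y,yaw), flat, to its corner pixels in the wrist view
from scipy.optimize import least_squares
p=camera("wrist"); m=regions_of("lifter",p)[0]["mask"].astype(np.uint8)
c=max(cv2.findContours(m,0,2)[0],key=cv2.contourArea)[:,0].astype(float)
s35,c35=np.sin(np.radians(35)),np.cos(np.radians(35))
# silhouette corners: blade front, blade rear, slab corners (upper face/back top)
n=np.array([c35,s35]); a=np.array([-s35,c35]) # normal, axis in xz
g=np.array([-109,80]); 
P=[(55,50,0),(55,-50,0),(-55,50,3),(-55,-50,3)]
for al in(-27.5,27.5):
    for t in(-6.5,6.5):
        q=g+al*a+t*n; P+=[(q[0],45,q[1]),(q[0],-45,q[1])]
P=np.array(P,float)
def proj(v):
    W=R.from_euler("z",v[2]).apply(P)+[v[0],v[1],0]
    return np.array([px(p,x) for x in W])
def res(v):
    h=proj(v); M=[]
    hull=cv2.convexHull(h.astype(np.float32))
    H=cv2.convexHull(c.astype(np.float32))[:,0]
    return [cv2.pointPolygonTest(hull,(float(a),float(b)),True) for a,b in H]+[cv2.pointPolygonTest(cv2.convexHull(c.astype(np.float32)),tuple(map(float,k)),True) for k in hull[:,0]][:6]
f=least_squares(res,[442,-58,1.34],x_scale=[1,1,.01],diff_step=1e-3,loss="soft_l1")
v=f.x; print("lifter",v[:2],np.degrees(v[2]),"cost",f.cost)
gr=R.from_euler("z",v[2]).apply([-109,0,80])+[v[0],v[1],0]
s=read_state(); print("grip",gr,"tcp",s["eef_pos"],np.degrees(s["eef_rot"][2]))
E
python3 lat.py
```

```text
lifter [442.6 -57.9] 76.6654079101523 cost 23.2517588874355
grip [ 417.5 -163.9   80. ] tcp [ 417.  -166.   262.6] 74.33243653047522
```

Emit:
{"op": "send_rows", "data": {"series": [[[0.5,2,-20],2.3,-1],[[0,0,-20],0,-1],[[0,0,-12],0,-1],[[0,0,0],0,-1]]}}

```text
clock: 4.15
eef_pos: [417.2, -163.7, 209.5]
eef_rot: [-3.139, -0.001, 1.338]
wrist_force: [0.2, 0.0, 0.1]
finger_gap: 94.3
finger_force: 0.0
```

```bash
python3 lat.py; python3 - <<'E'
from h import *
p=camera("wrist"); cv2.imwrite("pics/w2.png",cv2.resize(p["color"][200:400,140:500],None,fx=2,fy=2)); print(read_state()["clock"])
E
```

```text
lifter [442.8 -57.1] 76.02984705324556 cost 26.142780063697728
grip [ 416.5 -162.9   80. ] tcp [ 417.8 -164.   211.2] 76.63631621981759
4.3
```

View pics/w2.png

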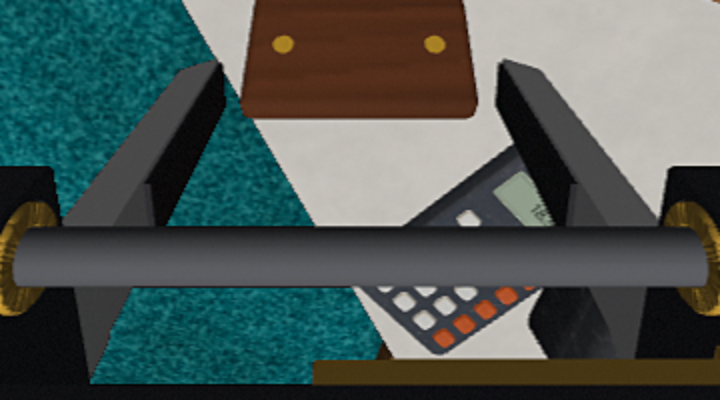

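The slab's rear edge spans columns 241–477 of the crop, centre 359. The fingertips are at 223 and 498, centre 360.5, so they are centred on the slab and I can go down.

Emit:
{"op": "send_rows", "data": {"series": [[[-0.3,0.5,-6],0,-1],[[0,0,-6],0,-1],[[0,0,-4],0,-1],[[0,0,0],0,-1]]}}

```text
clock: 4.7
eef_pos: [417.1, -163.3, 194.0]
eef_rot: [-3.141, -0.0, 1.338]
wrist_force: [0.1, 0.4, -0.0]
finger_gap: 93.9
finger_force: 0.0
```

Emit:
{"op": "send_rows", "data": {"series": [[[0,0,-8],0,-1],[[0,0,-8],0,-1],[[0,0,-8],0,-1],[[0,0,-8],0,-1],[[0,0,-4],0,-1],[[0,0,0],0,-1]]}}

```text
clock: 5.3
eef_pos: [417.1, -163.3, 158.0]
eef_rot: [-3.141, -0.0, 1.338]
wrist_force: [0.2, 1.4, 1.3]
finger_gap: 94.1
finger_force: 0.0
```

Emit:
{"op": "send_rows", "data": {"series": [[[0,0,0],0,0],[[0,0,0],0,0],[[0,0,0],0,0],[[0,0,0],0,0]], "squeeze": 60}}

```text
clock: 5.7
eef_pos: [417.3, -163.4, 158.8]
eef_rot: [3.141, 0.0, 1.338]
wrist_force: [0.7, 0.8, -1.8]
finger_gap: 89.8
finger_force: 60.0
```

Emit:
{"op": "send_rows", "data": {"series": [[[0,0,10],0,0],[[0,0,15],0,0],[[0,0,15],0,0],[[0,0,0],0,0],[[0,0,0],0,0]]}}

```text
clock: 6.2
eef_pos: [417.2, -163.4, 198.7]
eef_rot: [3.141, 0.0, 1.338]
wrist_force: [0.1, -0.1, -3.2]
finger_gap: 89.4
finger_force: 60.0
```

```bash
cat > pitch.py <<'E'
from h import *
np.set_printoptions(precision=1,suppress=True)
# pitch of held lifter from detected edge/grip points (nose-down positive), triangulated by camera
s=read_state(); T=R.from_euler("xyz",s["eef_rot"]).as_matrix(); G=s["eef_pos"]+T@[0,0,78.4]
print("hinge",G,"yaw",np.degrees(s["eef_rot"][2]),"clk",s["clock"],"F",s["wrist_force"],"M",s["moment"])
for n in ["top","side","wrist"]:
    p=camera(n)
    for t in ["lifter_edge","lifter"]:
        for r in spot_point(t,p)[:1]:
            e=w(p,r["point"]); d=T.T@(e-G); b={"lifter_edge":np.arctan2(80,164),"lifter":np.arctan2(80,109)}[t]
            print(n,t,e,round(r["confidence"],2),"pitch",np.degrees(np.arctan2(d[2],d[0])-b),"len",np.hypot(d[0],d[2]))
E
python3 pitch.py
```

```text
hinge [ 417.3 -163.4  120.3] yaw 76.64640023086781 clk 6.2 F [ 0.1 -0.1 -3.2] M [-0.2 -0.  -0. ]
top lifter_edge [452.1  -4.   38.5] 0.88 pitch 0.6490612202196085 len 182.47330850418993
top lifter [441.3 -61.2  39.3] 0.77 pitch 1.3845484421353087 len 132.67526240364123
side lifter_edge [455.5  -4.2  36.1] 0.72 pitch 1.1977666007956642 len 184.1292809312369
side lifter [441.7 -56.6  35.9] 0.84 pitch 1.3431082879372616 len 138.2499252091169
wrist lifter_edge [456.8  -4.7  37. ] 0.78 pitch 1.0016009943657167 len 183.53044438247804
wrist lifter [445.  -59.4  36.6] 0.94 pitch 1.6156580281136685 len 136.37448119201494
```

Emit:
{"op": "send_rows", "data": {"series": [[[-10,34,0],-1.2,0],[[-10,34,0],-1.2,0],[[-10,34,0],-1.2,0],[[-10,34,0],-1.2,0],[[-10,34,0],-1.2,0],[[-10,34,0],-1.2,0],[[-10,34,0],-1.2,0],[[-12,35,0],-1.2,0],[[0,0,-20],0,0],[[0,0,-8],0,0],[[0,0,0],0,0]]}}

```text
clock: 7.75
eef_pos: [334.9, 109.3, 169.9]
eef_rot: [-3.14, 0.001, 1.17]
wrist_force: [-0.2, 0.4, -2.5]
finger_gap: 89.7
finger_force: 60.0
```

```bash
cat pitch.py > p2.py; cat >> p2.py <<'E'
for n in ["top","side","wrist"]:
    p=camera(n)
    for t in ["pad","dock"]:
        print(n,t,[(w(p,r["point"]),round(r["confidence"],2)) for r in spot_point(t,p)[:2]])
    rr=regions_of("pad",p)
    if rr:
        c=max(cv2.findContours(rr[0]["mask"].astype(np.uint8),0,2)[0],key=cv2.contourArea)[:,0]
        print(n,cv2.minAreaRect(np.array([ray(p,u,v,15.5)[:2] for u,v in c],np.float32)))
    if n=="wrist": cv2.imwrite("pics/w3.png",p["color"])
E
python3 p2.py
```

```text
hinge [334.8 109.3  91.5] yaw 67.0387779598253 clk 7.75 F [-0.2  0.4 -2.5] M [-0.2 -0.   0. ]
top lifter_edge [396.8 260.9   7.5] 0.71 pitch 1.0587108069461315 len 184.05581644904814
top lifter [375.7 207.6   6. ] 0.94 pitch 2.385379797533019 len 136.555867963153
side lifter_edge [400.  261.   12.3] 0.56 pitch -0.45487418664310514 len 183.13806135882152
side lifter [378.  210.3  10.7] 0.88 pitch -0.045141450757447084 len 136.34864390986232
wrist lifter_edge [401.8 258.6  10.3] 0.58 pitch 0.3083837754468917 len 182.67381210065093
wrist lifter [380.  211.4   9.7] 0.61 pitch -0.15347396608103145 len 138.3847885503239
top pad [(array([438.9, 346.2,  -2.6]), 0.66), (array([600.2, 365.9,  -0.7]), 0.51)]
top dock [(array([437.2, 346.4,  -0.4]), 0.53)]
top ((436.3662414550781, 348.17144775390625), (107.84690856933594, 160.71923828125), 66.14775085449219)
side pad [(array([437.9, 350.3,   7.6]), 0.61), (array([332.2, 107.4,  94.6]), 0.6)]
side dock []
side ((434.8772888183594, 348.7169189453125), (103.212646484375, 163.0422821044922), 67.67992401123047)
wrist pad []
wrist dock [(array([336.5, 105.7,  89.8]), 0.72)]
```

View pics/w3.png

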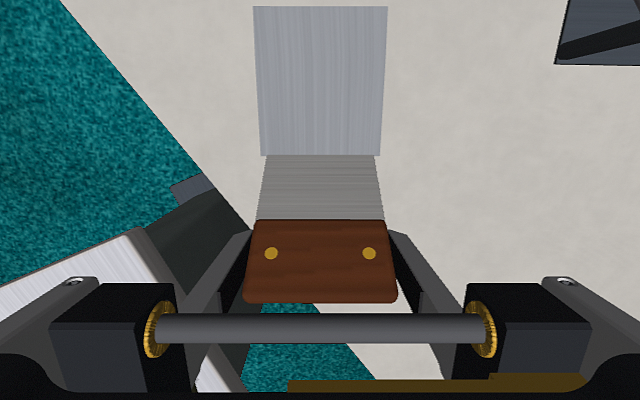

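The lifter sits square in the hand: the blade runs from (253,8) to (380,155) and the fingers are at the slab's edges. I lower it to the counter next.

Emit:
{"op": "send_rows", "data": {"series": [[[0,0,-6],0,0],[[0,0,-2],0,0],[[0,0,0],0,0]]}}

```text
clock: 9.1
eef_pos: [335.1, 109.6, 162.2]
eef_rot: [-3.141, 0.001, 1.17]
wrist_force: [-0.0, -0.3, -2.2]
finger_gap: 89.6
finger_force: 60.0
```

Emit:
{"op": "send_rows", "data": {"series": [[[0,0,-1],0,0],[[0,0,0],0,0]]}}

```text
clock: 9.3
eef_pos: [335.3, 109.6, 161.6]
eef_rot: [-3.141, 0.0, 1.17]
wrist_force: [0.4, 0.0, -2.1]
finger_gap: 89.2
finger_force: 60.0
```

Emit:
{"op": "send_rows", "data": {"series": [[[0,0,-1],0,0],[[0,0,0],0,0]]}}

```text
clock: 9.5
eef_pos: [335.3, 109.6, 160.6]
eef_rot: [-3.142, 0.0, 1.17]
wrist_force: [-0.6, -0.1, -2.4]
finger_gap: 89.5
finger_force: 60.0
```

Emit:
{"op": "send_rows", "data": {"series": [[[0,0,-1],0,0],[[0,0,0],0,0]]}}

```text
clock: 9.7
eef_pos: [335.2, 109.6, 159.6]
eef_rot: [-3.141, 0.0, 1.17]
wrist_force: [0.6, 0.8, -2.4]
finger_gap: 89.6
finger_force: 60.0
```

Emit:
{"op": "send_rows", "data": {"series": [[[0,0,-1],0,0],[[0,0,0],0,0]]}}

```text
clock: 9.9
eef_pos: [335.3, 109.7, 158.7]
eef_rot: [3.141, -0.0, 1.17]
wrist_force: [-0.2, 0.3, -1.1]
finger_gap: 89.3
finger_force: 60.0
```

Emit:
{"op": "send_rows", "data": {"series": [[[0,0,0],0,0],[[0,0,1],0,0],[[0,0,1],0,0],[[0,0,1],0,0],[[0,0,0],0,0]], "squeeze": 4}}

```text
clock: 10.4
eef_pos: [335.3, 109.6, 161.8]
eef_rot: [3.141, -0.0, 1.17]
wrist_force: [-0.2, 0.4, -0.9]
finger_gap: 90.1
finger_force: 4.0
```

Emit:
{"op": "send_rows", "data": {"series": [[[0,0,0],0,0],[[0,0,0],0,0],[[0,0,-1],0,0],[[0,0,0],0,0]], "squeeze": 60}}

```text
clock: 10.8
eef_pos: [335.4, 109.7, 160.7]
eef_rot: [3.141, -0.0, 1.17]
wrist_force: [-0.3, -1.1, 2.4]
finger_gap: 89.6
finger_force: 60.0
```

Emit:
{"op": "send_rows", "data": {"series": [[[4,9.2,0],0,0],[[4,9.2,0],0,0],[[4,9.2,0],0,0],[[3.6,9.2,0],0,0],[[2,4.6,0],0,0],[[2,4.6,0],0,0],[[2,4.6,0],0,0],[[2,4.6,0],0,0],[[2,4.6,0],0,0]]}}

```text
clock: 11.7
eef_pos: [361.0, 169.7, 160.7]
eef_rot: [3.142, -0.0, 1.17]
wrist_force: [-1.0, -2.0, 3.3]
finger_gap: 89.7
finger_force: 60.0
```

Emit:
{"op": "send_rows", "data": {"series": [[[2,4.6,0],0,0],[[2,4.6,0],0,0],[[2,4.6,0],0,0],[[2,4.6,0],0,0],[[2,4.6,0],0,0],[[2,4.6,0],0,0],[[2,4.6,0],0,0],[[2,4.6,0],0,0],[[2,4.6,0],0,0],[[2,4.6,0],0,0],[[2,4.6,0],0,0]]}}

```text
clock: 12.8
eef_pos: [383.0, 220.4, 160.6]
eef_rot: [-3.142, 0.0, 1.17]
wrist_force: [-1.9, -2.6, 3.2]
finger_gap: 89.7
finger_force: 60.0
```

Emit:
{"op": "send_rows", "data": {"series": [[[2,4.6,0],0,0],[[2,4.6,0],0,0],[[2,4.6,0],0,0],[[2,4.6,0],0,0],[[0.8,1.8,0],0,0],[[0.8,1.8,0],0,0]]}}

```text
clock: 13.4
eef_pos: [392.5, 242.2, 160.6]
eef_rot: [-3.141, 0.0, 1.17]
wrist_force: [-1.9, -3.1, 3.8]
finger_gap: 89.9
finger_force: 60.0
```

Emit:
{"op": "send_rows", "data": {"series": [[[0.8,1.8,0],0,0],[[0.4,0.9,0],0,0]]}}

```text
clock: 13.6
eef_pos: [393.7, 244.8, 160.6]
eef_rot: [-3.142, 0.0, 1.17]
wrist_force: [-2.7, -3.9, 4.1]
finger_gap: 89.5
finger_force: 60.0
```

Emit:
{"op": "send_rows", "data": {"series": [[[0.4,0.9,0],0,0],[[0.4,0.9,0],0,0]]}}

```text
clock: 13.8
eef_pos: [394.5, 246.5, 160.6]
eef_rot: [-3.142, 0.0, 1.17]
wrist_force: [-1.4, -3.8, 3.0]
finger_gap: 89.6
finger_force: 60.0
```

Emit:
{"op": "send_rows", "data": {"series": [[[0.4,0.9,0],0,0],[[0.4,0.9,0],0,0]]}}

```text
clock: 14.0
eef_pos: [395.3, 248.4, 160.7]
eef_rot: [3.142, -0.0, 1.17]
wrist_force: [-2.1, -4.1, 3.7]
finger_gap: 89.7
finger_force: 60.0
```

Emit:
{"op": "send_rows", "data": {"series": [[[0.4,0.9,0],0,0],[[0.4,0.9,0],0,0]]}}

```text
clock: 14.2
eef_pos: [396.1, 250.2, 160.7]
eef_rot: [-3.142, 0.0, 1.17]
wrist_force: [-2.3, -3.1, 3.0]
finger_gap: 89.5
finger_force: 60.0
```

```bash
python3 - <<'E'
from h import *
print(read_state()["wrist_force"],read_state()["eef_pos"])
for n in ["top","side"]:
    p=camera(n); print(n,[(w(p,r["point"]).round(1),round(r["confidence"],2)) for r in spot_point("pad",p)[:1]])
    u,v=px(p,[437,330,15]).astype(int); 
    a=p["color"][max(0,v-90):v+70,max(0,u-110):u+130]; a=cv2.resize(a,(480,320),interpolation=2); cv2.imwrite(f"pics/{n}4.png",a)
cv2.imwrite("pics/c4.png",np.hstack([cv2.imread("pics/top4.png")[:,:400],cv2.imread("pics/side4.png")[:,:400]]))
E
```

```text
[-2.34255025 -3.13479614  3.0131384 ] [396.09115967 250.19326039 160.65153009]
top [(array([434.7, 350. ,  -0.6]), 0.69)]
side [(array([438.1, 356.8,   6.9]), 0.89)]
```

View pics/c4.png

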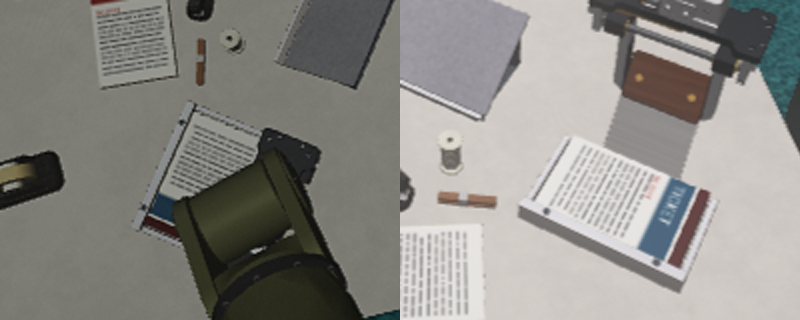

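The blade is well under the pad: only the neck shows at its front edge, around (650,140) in the crop. I creep on to the stop.

Emit:
{"op": "send_rows", "data": {"series": [[[0.4,0.9,0],0,0],[[0.4,0.9,0],0,0]]}}

```text
clock: 14.6
eef_pos: [396.8, 251.7, 160.6]
eef_rot: [-3.141, 0.001, 1.17]
wrist_force: [-2.6, -7.0, 5.1]
finger_gap: 89.1
finger_force: 60.0
```

Emit:
{"op": "send_rows", "data": {"series": [[[0.4,0.9,0],0,0],[[0.4,0.9,0],0,0]]}}

```text
clock: 14.8
eef_pos: [397.1, 252.6, 160.5]
eef_rot: [-3.141, 0.004, 1.17]
wrist_force: [-10.4, -21.9, 15.3]
finger_gap: 89.8
finger_force: 60.0
```

Emit:
{"op": "send_rows", "data": {"series": [[[-0.8,-1.8,0],0,0],[[-0.4,-0.9,0],0,0],[[0,0,1],0,0],[[0,0,2],0,0],[[0,0,3],0,0],[[0,0,4],0,0],[[0,0,0],0,0]]}}

```text
clock: 15.5
eef_pos: [396.6, 251.1, 171.2]
eef_rot: [3.141, -0.0, 1.17]
wrist_force: [-0.7, 0.8, -4.6]
finger_gap: 90.0
finger_force: 60.0
```

```bash
python3 pitch.py
```

```text
hinge [396.6 251.1  92.8] yaw 67.04444268669533 clk 15.5 F [-0.7  0.8 -4.6] M [-0.4  0.1  0. ]
top lifter_edge [732.2 359.9  -0.7] 0.4 pitch -3.9427593654865136 len 249.27226879758473
side lifter [396.7 250.2  93.2] 0.25 pitch -186.04959819147217 len 0.8890429925993023
```

Emit:
{"op": "send_rows", "data": {"series": [[[0,0,5],0,0],[[0,0,8],0,0],[[0,0,10],0,0],[[0,0,10],0,0],[[0,0,10],0,0],[[0,0,5],0,0],[[0,0,0],0,0]]}}

```text
clock: 16.65
eef_pos: [396.7, 251.1, 219.5]
eef_rot: [3.141, -0.001, 1.17]
wrist_force: [0.7, -0.1, -3.8]
finger_gap: 89.3
finger_force: 60.0
```

```bash
cat > side.py <<'E'
import sys
from h import *
np.set_printoptions(precision=1,suppress=True)
s=read_state(); T=R.from_euler("xyz",s["eef_rot"]).as_matrix(); G=s["eef_pos"]+T@[0,0,78.4]
print(G,np.degrees(s["eef_rot"]),s["clock"],s["wrist_force"],s["moment"])
# overlay of lifter+pad model for pitches given
p=camera("side"); a=p["color"].copy()
for n in ("side","wrist"):
    q=p if n=="side" else camera(n)
    for t in ("pad","rest_board","spool"): print(n,t,[(w(q,r["point"]),round(r["confidence"],2)) for r in spot_point(t,q)[:2]])
big=cv2.resize(a,None,fx=2,fy=2)
for th,col in zip((0,5) if len(sys.argv)<3 else map(float,sys.argv[2].split(",")),((0,255,0),(0,0,255))):
    Q=R.from_euler("y",th,degrees=True)
    for P in ([(55,50,0),(55,-50,0),(-55,-50,0),(-55,50,0)],):
        L=Q.apply(np.array(P,float)-[-109,0,80])
        W=G+R.from_euler("z",s["eef_rot"][2]).apply(L)
        cv2.polylines(big,[np.array([2*px(p,x) for x in W]).astype(np.int32)],True,col,1)
u,v=(2*px(p,G+[0,80,-60])).astype(int)
cv2.imwrite(f"pics/{sys.argv[1]}.png",big[max(0,v-220):v+220,max(0,u-300):u+300])
E
python3 side.py s5
```

```text
[396.8 251.2 141.1] [179.9  -0.1  67. ] 16.65 [ 0.7 -0.1 -3.8] [-0.3  0.1 -0. ]
side pad [(array([440.9, 350.6,  63.8]), 0.66)]
side rest_board [(array([652.6, 167.1,  46.4]), 0.86)]
side spool [(array([622.7, 319.3,  -1. ]), 0.74), (array([653.5, 456.5,   1.7]), 0.73)]
wrist pad [(array([434.8, 348.9,  62.3]), 0.71), (array([657.7, 170.1,  45.3]), 0.2)]
wrist rest_board [(array([655.6, 170.1,  45. ]), 0.63)]
wrist spool [(array([623.6, 322.1,  -1.9]), 0.56)]
```

View pics/s5.png

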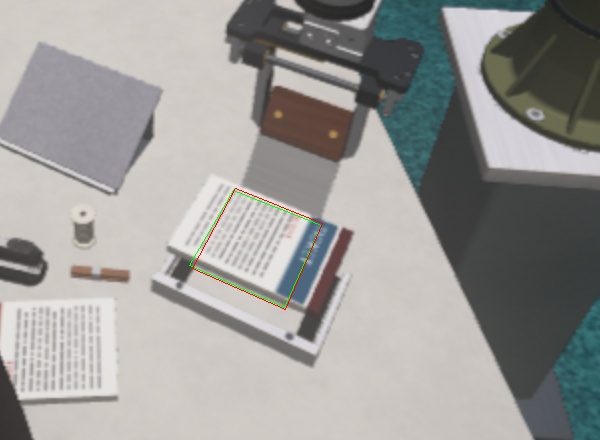

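The pad rides level on the blade, clear of the empty dock at (250,310). Before carrying it over I fit the rest's yaw.

```bash
cat > rest.py <<'E'
from h import *
from scipy.optimize import least_squares
np.set_printoptions(precision=1,suppress=True)
obs=[]
for n in ("side","top","wrist"):
    p=camera(n)
    r=regions_of("rest_board",p)
    print(n,[(round(q["confidence"],2),int(q["mask"].sum())) for q in r[:2]])
    if not r: continue
    c=max(cv2.findContours(r[0]["mask"].astype(np.uint8),0,2)[0],key=cv2.contourArea)
    H=cv2.convexHull(c.astype(np.float32)); bad=((H<3)|(H[...,:1]>636)|(H[...,1:]>396)).any(-1)[:,0]
    obs.append((n,p,H,~bad,min(640*.5,1)))
B=np.array([(x,y,z) for x,z in((-65,0),(65,0),(-65,-6),(65,-6)) for y in(-88,88)],float)
Bt=R.from_euler("y",35,degrees=True).apply(B)+[0,0,48]
def res(v,ob):
    W=R.from_euler("z",v[2]).apply(Bt)+[v[0],v[1],0]; out=[]
    for n,p,H,ok,_ in ob:
        h=cv2.convexHull(np.array([px(p,x) for x in W],np.float32))
        out+=[cv2.pointPolygonTest(h,tuple(map(float,k)),True) for k in H[ok][:,0]]
        out+=[cv2.pointPolygonTest(H,tuple(map(float,k)),True) for k in h[:,0]]
    return out+[0]*(80-len(out))
for o in [[x] for x in obs]+[obs]:
    f=least_squares(res,[654,168,1.16],args=(o,),x_scale=[1,1,.01],diff_step=1e-3,loss="soft_l1")
    print([x[0] for x in o],f.x[:2],np.degrees(f.x[2]),f.cost)
E
python3 rest.py
```

```text
side [(0.94, 3715), (0.33, 2266)]
top [(0.72, 2639)]
wrist [(0.75, 18247), (0.41, 574)]
['side'] [652.2 170.6] 65.14026666574325 9.75642757573062
['top'] [654.4 173.1] 65.5078315727952 10.918230605261376
['wrist'] [625.8 162.9] 46.1043502211344 209.83058523597288
['side', 'top', 'wrist'] [652.2 171.1] 64.9044959818977 283.67063945453134
```

Emit:
{"op": "send_rows", "data": {"series": [[[0,0,10],0,0],[[0,0,20],0,0],[[0,0,15],0,0],[[4.5,-4,4],-0.2,0],[[9,-8,0],-0.2,0],[[13.5,-12,0],-0.2,0],[[18,-16,0],-0.2,0],[[21,-18.6,0],-0.2,0],[[21,-18.6,0],-0.2,0],[[21,-18.6,0],-0.2,0],[[21,-18.6,0],-0.3,0]]}}

```text
clock: 18.45
eef_pos: [526.5, 134.8, 266.6]
eef_rot: [-3.141, 0.001, 1.14]
wrist_force: [0.4, 0.1, -4.7]
finger_gap: 89.2
finger_force: 60.0
```

Emit:
{"op": "send_rows", "data": {"series": [[[21,-18.6,0],0,0],[[21,-18.6,0],0,0],[[18,-16,0],0,0],[[12,-10.6,0],0,0],[[6,-5.3,0],0,0],[[3.4,-3,0],0,0],[[0,0,0],0,0]]}}

```text
clock: 19.15
eef_pos: [606.9, 64.2, 267.1]
eef_rot: [-3.141, 0.0, 1.14]
wrist_force: [0.2, 0.8, -3.9]
finger_gap: 89.7
finger_force: 60.0
```

```bash
python3 side.py s6 0,5
```

```text
[606.8  64.2 188.7] [-180.     0.    65.3] 19.15 [ 0.2  0.8 -3.9] [-0.3  0.1  0. ]
side pad [(array([651. , 165.6, 114.6]), 0.57)]
side rest_board [(array([652.9, 165.8,  47.7]), 0.7)]
side spool [(array([623.4, 321.8,  -1. ]), 0.47)]
wrist pad [(array([647.4, 160.9, 111.9]), 0.92)]
wrist rest_board []
wrist spool []
```

View pics/s6.png

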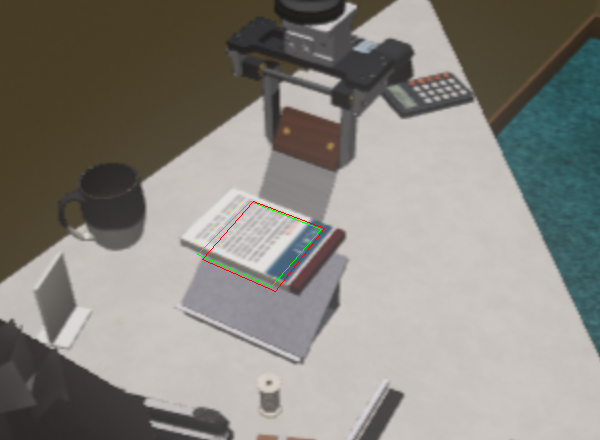

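The pad sits level above the board, around (265,235), with its sides parallel to the board's edges. I lower it until it touches the board's high edge.

Emit:
{"op": "send_rows", "data": {"series": [[[0,0,-6],0,0],[[0,0,-6],0,0],[[0,0,-4],0,0],[[0,0,-2],0,0],[[0,0,0],0,0]]}}

```text
clock: 20.05
eef_pos: [606.8, 64.5, 249.2]
eef_rot: [-3.141, 0.0, 1.14]
wrist_force: [0.2, 0.8, -3.7]
finger_gap: 89.6
finger_force: 60.0
```

Emit:
{"op": "send_rows", "data": {"series": [[[0,0,-1.5],0,0],[[0,0,0],0,0]]}}

```text
clock: 20.25
eef_pos: [606.9, 64.5, 248.1]
eef_rot: [-3.142, -0.0, 1.14]
wrist_force: [-0.6, -0.8, -3.9]
finger_gap: 89.7
finger_force: 60.0
```

Emit:
{"op": "send_rows", "data": {"series": [[[0,0,-1.5],0,0],[[0,0,0],0,0]]}}

```text
clock: 20.45
eef_pos: [606.8, 64.5, 246.5]
eef_rot: [-3.141, 0.0, 1.14]
wrist_force: [0.3, -0.3, -3.5]
finger_gap: 89.5
finger_force: 60.0
```

Emit:
{"op": "send_rows", "data": {"series": [[[0,0,-1],0,0],[[0,0,0],0,0]]}}

```text
clock: 20.65
eef_pos: [606.8, 64.5, 245.5]
eef_rot: [-3.141, 0.0, 1.14]
wrist_force: [0.5, -0.6, -4.3]
finger_gap: 89.6
finger_force: 60.0
```

Emit:
{"op": "send_rows", "data": {"series": [[[0,0,-1],0,0],[[0,0,0],0,0]]}}

```text
clock: 20.85
eef_pos: [607.0, 64.6, 245.0]
eef_rot: [3.141, -0.0, 1.14]
wrist_force: [-1.1, -0.2, -0.8]
finger_gap: 89.4
finger_force: 60.0
```

Emit:
{"op": "send_rows", "data": {"series": [[[0,0,-1],0,0],[[0,0,0],0,0]]}}

```text
clock: 21.05
eef_pos: [607.1, 64.5, 244.7]
eef_rot: [3.14, -0.001, 1.14]
wrist_force: [-2.1, 0.0, 5.5]
finger_gap: 89.6
finger_force: 60.0
```

Emit:
{"op": "send_rows", "data": {"series": [[[0,0,-1],0,0],[[0,0,0],0,0]]}}

```text
clock: 21.25
eef_pos: [607.2, 64.5, 244.4]
eef_rot: [3.139, -0.001, 1.14]
wrist_force: [-3.1, -2.0, 10.9]
finger_gap: 90.1
finger_force: 60.0
```

Emit:
{"op": "send_rows", "data": {"series": [[[0,0,2],0,0],[[0,0,0],0,0],[[0,0,0],0,0],[[1.4,3,2.2],0,0],[[1.4,3,2.1],0,0],[[1.4,3.1,2.1],0,0],[[1.4,3.1,2],0,0],[[0,0,0],0,0]], "squeeze": 8}}

```text
clock: 22.05
eef_pos: [612.6, 77.4, 253.1]
eef_rot: [3.142, -0.0, 1.141]
wrist_force: [0.9, 1.4, 1.7]
finger_gap: 90.0
finger_force: 8.0
```

```bash
python3 pitch.py; python3 side.py s7 0,10
```

```text
hinge [612.7  77.4 174.7] yaw 65.37725933821035 clk 22.05 F [0.9 1.4 1.7] M [ 0.2 -0.3 -0.1]
side lifter_edge [675.1 210.2  65.1] 0.62 pitch 10.790737191512385 len 183.14172015423878
side lifter [729.7 353.3   2.1] 0.26 pitch -6.298751134742151 len 345.7424673604801
[612.4  76.8 174.6] [-180.    -0.    65.3] 22.5 [-0.   3.1  0.1] [ 0.5 -0.3  0. ]
side pad []
side rest_board [(array([649.5, 164.9,  47.2]), 0.61)]
side spool [(array([626.8, 320.7,  -2.1]), 0.79)]
wrist pad [(array([644.8, 163.2,  78.4]), 0.65)]
wrist rest_board []
wrist spool []
```

View pics/s7.png

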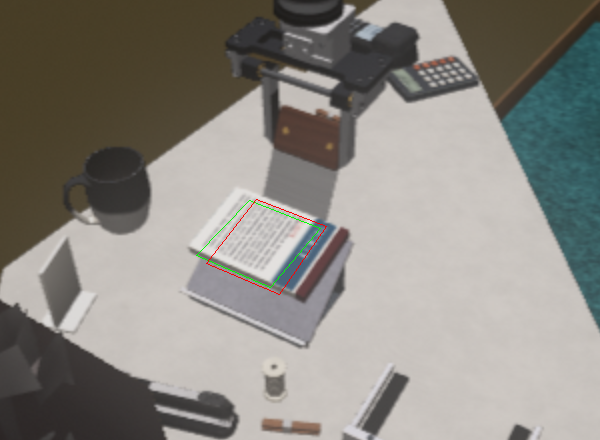

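The side view shows the pad tilted about 10° with the blade on the high edge near (300,195). The hinge works, so I complete the arc.

Emit:
{"op": "send_rows", "data": {"series": [[[1.8,3.9,2],0,0],[[1.8,3.9,1.9],0,0],[[1.8,3.9,1.7],0,0],[[4.1,8.8,2.6],0,0],[[4.1,8.8,1.8],0,0],[[4.1,8.8,1.2],0,0],[[0,0,0],0,0],[[0,0,0],0,0],[[0,0,0],0,0]], "squeeze": 6}}

```text
clock: 23.8
eef_pos: [630.1, 114.8, 264.2]
eef_rot: [-3.141, -0.0, 1.141]
wrist_force: [-0.4, 1.7, 0.5]
finger_gap: 89.9
finger_force: 6.0
```

```bash
python3 pitch.py; cat > padfit.py <<'E'
from h import *
from scipy.optimize import least_squares
np.set_printoptions(precision=1,suppress=True)
C=np.array([653.5,169,48]); Q=R.from_euler("ZY",[65.3,35],degrees=True)
K=np.array([(x,y,z) for x in(-52.5,52.5) for y in(-80,80) for z in(0,13)],float)
for n in ("side","top","wrist"):
    p=camera(n); s=spot_point("pad",p)[:1]
    print(n,[(Q.inv().apply(w(p,r["point"])-C),round(r["confidence"],2)) for r in s])
    r=regions_of("pad",p)
    if not r: continue
    c=max(cv2.findContours(r[0]["mask"].astype(np.uint8),0,2)[0],key=cv2.contourArea); H=cv2.convexHull(c.astype(np.float32))
    def res(v):
        W=Q.apply(R.from_euler("z",v[2]).apply(K)+[v[0],v[1],0])+C
        h=cv2.convexHull(np.array([px(p,x) for x in W],np.float32))
        o=[cv2.pointPolygonTest(h,tuple(map(float,k)),True) for k in H[:,0]]+[cv2.pointPolygonTest(H,tuple(map(float,k)),True) for k in h[:,0]]
        return o+[0]*(90-len(o))
    f=least_squares(res,[5,0,0.01],x_scale=[1,1,.01],diff_step=1e-2,loss="soft_l1")
    print(n,"board-frame pad x,y",f.x[:2],"deg",np.degrees(f.x[2]),"cost",f.cost, round(r[0]["confidence"],2), "bbox",H[:,0].min(0),H[:,0].max(0))
E
python3 padfit.py
```

```text
hinge [630.1 114.9 185.8] yaw 65.3477487413394 clk 23.8 F [-0.4  1.7  0.5] M [ 0.4 -0.   0.1]
top lifter [ 675.4 -173.7   -2.4] 0.7 pitch 106.02692570132875 len 307.64148994997424
side lifter_edge [627.1 111.6 190.4] 0.37 pitch -158.61261599092455 len 6.191480938285948
side lifter [646.6 155.5  59.5] 0.92 pitch 34.604933244723675 len 133.77413852703302
side [(array([10.5,  1.6,  5.6]), 0.73)]
side board-frame pad x,y [ 9.7 -0. ] deg 0.12042624495092848 cost 6.585325835733553 0.68 bbox [249. 206.] [322. 269.]
top [(array([12.4, -4.7, -3.3]), 0.65)]
top board-frame pad x,y [6.9 0. ] deg 2.9287590275858872 cost 122.90942295234541 0.67 bbox [277. 158.] [300. 201.]
wrist [(array([7.4, 1.9, 0.1]), 0.75)]
wrist board-frame pad x,y [11. -0.] deg 0.8460914876231828 cost 13.549267826320202 0.9 bbox [233.  83.] [404. 179.]
```

Emit:
{"op": "send_rows", "data": {"series": [[[0,0,0],0,0],[[-0.7,-1.5,1.1],0,0],[[-1.7,-3.7,2.9],0,0],[[-1.7,-3.7,2.9],0,0],[[-1.7,-3.7,2.9],0,0],[[-1.7,-3.7,2.9],0,0],[[0,0,0],0,0]], "squeeze": 15}}

```text
clock: 25.4
eef_pos: [622.5, 97.7, 277.3]
eef_rot: [3.141, 0.001, 1.14]
wrist_force: [-0.2, -0.6, -2.0]
finger_gap: 89.8
finger_force: 15.0
```

```bash
python3 padfit.py; python3 pitch.py
```

```text
side [(array([9.3, 1.3, 2.7]), 0.95)]
side board-frame pad x,y [10.7 -0. ] deg 1.3581343998523754 cost 5.854924668896544 0.81 bbox [248. 206.] [322. 269.]
top [(array([13.1, -2. , -4.7]), 0.91)]
top board-frame pad x,y [8.5 0.8] deg -0.977782713053448 cost 89.07343538387535 0.95 bbox [277. 145.] [307. 203.]
wrist [(array([ 7.5,  3. , -0.9]), 0.63)]
wrist board-frame pad x,y [10.5 -0. ] deg 0.09724609646568602 cost 16.077895111255213 0.92 bbox [235.  67.] [401. 159.]
hinge [622.6  98.6 198.3] yaw 65.34976368621432 clk 25.85 F [-0.2 -0.3 -2.7] M [-0.3  0.  -0. ]
side lifter [643.  139.5  70.5] 0.86 pitch 34.02610401609262 len 135.75933706520553
wrist lifter [642.1 144.5  69.1] 0.84 pitch 32.59703202210461 len 138.5484729767639
```

Emit:
{"op": "send_rows", "data": {"series": [[[-1.7,-3.7,2.9],0,0],[[-1.7,-3.7,2.9],0,0],[[-1.7,-3.7,2.9],0,0],[[-1.7,-3.7,2.9],0,0],[[-1.7,-3.7,2.9],0,0],[[-1.7,-3.7,2.9],0,0],[[-1.7,-3.7,2.9],0,0],[[-1.7,-3.7,2.9],0,0],[[-1.7,-3.7,2.9],0,0],[[-1.7,-3.7,2.9],0,0],[[-1.7,-3.7,2.9],0,0],[[0,0,0],0,0]]}}

```text
clock: 27.5
eef_pos: [603.9, 57.3, 309.4]
eef_rot: [3.141, -0.0, 1.14]
wrist_force: [0.3, -0.4, -3.3]
finger_gap: 89.7
finger_force: 15.0
```

```bash
python3 padfit.py; python3 pitch.py
```

```text
side [(array([8.5, 1.6, 4.2]), 0.77)]
side board-frame pad x,y [10.2  0. ] deg 0.7137958830663887 cost 9.473671886109157 0.62 bbox [249. 206.] [322. 268.]
top [(array([240.3, 122. , 109.6]), 0.72)]
top board-frame pad x,y [ 9.9 -0. ] deg 0.6067701071684356 cost 22.39174888272577 0.91 bbox [277. 143.] [324. 203.]
wrist []
wrist board-frame pad x,y [11.3  0.3] deg 0.5068470341738155 cost 19.589004118758826 0.61 bbox [242.  31.] [395. 113.]
hinge [604.   57.9 230.3] yaw 65.35097286852292 clk 27.95 F [ 0.1 -0.8 -2.4] M [-0.3 -0.  -0. ]
top lifter_edge [656.2 176.3  38.5] 0.71 pitch 29.99947387758461 len 231.44367041467828
top lifter [620.6  95.9 102.3] 0.89 pitch 35.793322894808334 len 134.5301576504891
side lifter_edge [641.8 140.9  74.7] 0.87 pitch 33.616953957129276 len 180.43550164082453
side lifter [620.1  98.9 105.1] 0.74 pitch 34.37446579274925 len 132.6904932746284
wrist lifter_edge [644.3 137.5  68.8] 0.56 pitch 35.11545948550311 len 184.52312609548636
wrist lifter [623.5  98.4 100.6] 0.65 pitch 34.62908353168558 len 137.315906641951
```

Emit:
{"op": "send_rows", "data": {"series": [[[0,0,0],0,0],[[0,0,0],0,0],[[-1.7,-3.7,3.2],0,0],[[-1.7,-3.7,3.2],0,0],[[-3.4,-7.4,7],0,0],[[-3.4,-7.4,7],0,0],[[-5,-11,10],0,0],[[-5,-11,10],0,0],[[-5,-11,10],0,0],[[0,0,0],0,0]], "squeeze": 60}}

```text
clock: 29.4
eef_pos: [578.5, 1.1, 361.4]
eef_rot: [3.139, -0.001, 1.139]
wrist_force: [0.0, -0.0, -2.0]
finger_gap: 89.7
finger_force: 60.0
```

```bash
python3 padfit.py; python3 pitch.py
```

```text
side [(array([11.7,  0.7,  3. ]), 0.82)]
side board-frame pad x,y [10.4  3.1] deg 0.21554343609864293 cost 7.675184736888046 0.92 bbox [249. 206.] [322. 268.]
top [(array([13.7, -5.1, -6.8]), 0.62)]
top board-frame pad x,y [8.1 1.6] deg 1.247843425562479 cost 6.0087943208869135 0.83 bbox [277. 143.] [329. 204.]
wrist [(array([ 8.2,  0.6, -1.8]), 0.75)]
wrist board-frame pad x,y [8.9 0. ] deg 0.6561893528976717 cost 34.45887353530302 0.69 bbox [250.   0.] [388.  63.]
hinge [578.8   2.9 280.5] yaw 65.36616185198129 clk 29.85 F [-0.5 -0.8 -1.9] M [-0.1 -0.   0. ]
top lifter_edge [612.7  85.3 122.9] 0.68 pitch 34.50993772442095 len 181.04847468351346
top lifter [592.6  41.5 150.8] 0.87 pitch 36.22517817138969 len 136.02409850088017
side lifter_edge [616.   85.2 122.1] 0.86 pitch 34.298676377208004 len 182.32544415701804
side lifter [597.2  41.7 152.3] 0.77 pitch 35.20294106710756 len 135.28472289805165
wrist lifter [598.4  46.7 147.2] 0.9 pitch 33.91032889623389 len 141.7158166857592
```

Emit:
{"op": "send_rows", "data": {"series": [[[-12,-20,0],1.1,0],[[-19,-20,0],1.5,0],[[-19,-10,-10],1.5,0],[[-19,-10,-17],1.5,0],[[-19,-10,-18],1.5,0],[[-19,-8,-18],1.5,0],[[-19,-8,-18],1.5,0],[[-18,-6.5,-18],1.2,0],[[0,0,-12],0,0],[[0,0,0],0,0]]}}

```text
clock: 31.3
eef_pos: [434.7, -89.8, 247.4]
eef_rot: [-3.14, -0.0, 1.337]
wrist_force: [0.3, 0.6, -1.9]
finger_gap: 89.8
finger_force: 60.0
```

```bash
python3 pitch.py
```

```text
hinge [434.6 -89.8 169. ] yaw 76.58871315571898 clk 31.3 F [ 0.3  0.6 -1.9] M [-0.1 -0.1 -0. ]
top lifter [442.8 -47.2  39.4] 0.73 pitch 35.23930062379253 len 136.65457627012324
side lifter_edge [455.4  -4.   12. ] 0.76 pitch 34.66129027584921 len 180.16700217451202
side lifter [446.8 -45.4  41.7] 0.64 pitch 33.87492758421647 len 135.41356237713157
wrist lifter_edge [458.9  -1.3  10.3] 0.77 pitch 33.97736819387298 len 183.33082319204243
wrist lifter [452.2 -42.5  39.7] 0.6 pitch 32.56990981998281 len 138.6730054985975
```

Emit:
{"op": "send_rows", "data": {"series": [[[0,0,-5],0,0],[[0,0,-4],0,0],[[-3.1,-12.8,-8.9],0,0],[[-3.1,-12.8,-8.9],0,0],[[-2.7,-11.1,-11],0,0],[[-2.7,-11.1,-11],0,0],[[-1.8,-7.4,-10.1],0,0],[[-1.8,-7.4,-10.1],0,0],[[-1.3,-5.4,-9.7],0,0],[[0,0,0],0,0]], "squeeze": 20}}

```text
clock: 32.75
eef_pos: [417.7, -158.2, 168.1]
eef_rot: [-3.139, -0.0, 1.337]
wrist_force: [0.5, -0.5, -2.4]
finger_gap: 90.0
finger_force: 20.0
```

```bash
python3 pitch.py
```

```text
hinge [ 417.6 -158.1   89.7] yaw 76.60455817875356 clk 32.75 F [ 0.5 -0.5 -2.4] M [-0.2 -0.   0. ]
top lifter_edge [450.8  -0.6  -1.9] 0.8 pitch 3.6859851838203057 len 185.17976364194692
top lifter [440.7 -60.8   1.6] 0.75 pitch 5.125929852037161 len 133.3092664699735
side lifter_edge [455.4   0.1  -1.6] 0.96 pitch 3.3322434687028837 len 186.4518952876101
side lifter [442.5 -52.9   5.5] 0.7 pitch 1.6850148082668628 len 137.02156908482087
wrist lifter_edge [457.5  -8.4   0.4] 0.96 pitch 3.9996555156809026 len 178.71735827981487
wrist lifter [446.1 -57.6  -0.7] 0.84 pitch 4.639185642420769 len 138.02967330954522
```

Lower the rest of the way, press lightly, open, and rise straight up.

Emit:
{"op": "send_rows", "data": {"series": [[[-0.6,-2.5,-5],0,0],[[-0.6,-2.5,-4],0,0],[[0,0,-1],0,0],[[0,0,0],0,0]], "squeeze": 8}}

```text
clock: 33.6
eef_pos: [417.0, -163.0, 159.3]
eef_rot: [-3.141, -0.0, 1.337]
wrist_force: [0.3, -0.0, -1.5]
finger_gap: 89.9
finger_force: 8.0
```

Emit:
{"op": "send_rows", "data": {"series": [[[0,0,0],0,-1],[[0,0,0],0,-1],[[0,0,0],0,-1],[[0,0,0],0,-1]]}}

```text
clock: 34.0
eef_pos: [417.1, -162.9, 159.6]
eef_rot: [3.141, 0.0, 1.338]
wrist_force: [0.7, 0.5, 0.3]
finger_gap: 93.7
finger_force: 0.0
```

Emit:
{"op": "send_rows", "data": {"series": [[[0,0,5],0,-1],[[0,0,10],0,-1],[[0,0,15],0,-1],[[0,0,20],0,-1],[[0,0,30],0,-1],[[-5,-15,40],0,-1],[[-5,-20,40],0,-1],[[-5,-20,20],0,-1],[[0,0,0],0,-1]]}}

```text
clock: 34.9
eef_pos: [401.9, -219.4, 342.9]
eef_rot: [3.136, 0.002, 1.336]
wrist_force: [-0.6, 0.0, -1.3]
finger_gap: 94.2
finger_force: 0.0
```

```bash
python3 padfit.py; python3 - <<'E'
from h import *
np.set_printoptions(precision=0,suppress=True)
s=read_state(); print(s["clock"],s["wrist_force"],s["eef_pos"],s["finger_gap"])
ims=[]
for n in ["top","side"]:
    p=camera(n)
    for t in "lifter lifter_grip lifter_edge spare_pad stapler spool chalk wood_clip_0".split():
        print(n,t,[(w(p,q["point"]),round(q["confidence"],2)) for q in spot_point(t,p)[:2]])
    u,v=px(p,[653,167,48]).astype(int) ; ims.append(cv2.resize(p["color"][v-50:v+50,u-66:u+67],(400,300),interpolation=2))
    ims.append(cv2.resize(p["color"],(400,250)))
cv2.imwrite("pics/fin.png",np.vstack([np.hstack(ims[0::2]),np.hstack(ims[1::2])]))
E
```

```text
side [(array([10.7,  1.2,  1.8]), 0.8)]
side board-frame pad x,y [9.7 1.4] deg 0.6086029419050222 cost 9.235069803012568 0.92 bbox [249. 206.] [322. 267.]
top [(array([10.8, -0.3, -5.7]), 0.85)]
top board-frame pad x,y [7.5 0.7] deg -0.4580678540577971 cost 8.261561819649582 0.85 bbox [277. 143.] [330. 203.]
wrist []
35.35 [-0. -0.  0.] [ 402. -217.  339.] 93.72111743358305
top lifter [(array([442., -62.,  -3.]), 0.86)]
top lifter_grip [(array([ 416., -162.,   80.]), 0.86)]
top lifter_edge [(array([453.,  -4.,  -1.]), 0.67)]
top spare_pad [(array([655., 456.,  -1.]), 0.87), (array([660., 171.,  36.]), 0.73)]
top stapler [(array([732., 357.,  -0.]), 0.73)]
top spool [(array([623., 313.,  -0.]), 0.51)]
top chalk [(array([ 676., -175.,   -3.]), 0.49)]
top wood_clip_0 [(array([ 606., -205.,   -4.]), 0.51), (array([597., 362.,   1.]), 0.44)]
side lifter [(array([443., -53.,  -3.]), 0.55)]
side lifter_grip [(array([ 419., -164.,   81.]), 0.64)]
side lifter_edge [(array([456.,  -3.,  -3.]), 0.78)]
side spare_pad [(array([654., 456.,   1.]), 0.95), (array([653., 165.,   1.]), 0.39)]
side stapler [(array([ 674., -181.,    0.]), 0.59), (array([732., 354.,   3.]), 0.57)]
side spool [(array([625., 320.,  -2.]), 0.68)]
side chalk [(array([ 674., -181.,    1.]), 0.44)]
side wood_clip_0 [(array([602., 360.,   0.]), 0.5), (array([ 603., -205.,    1.]), 0.39)]
```

View pics/fin.png

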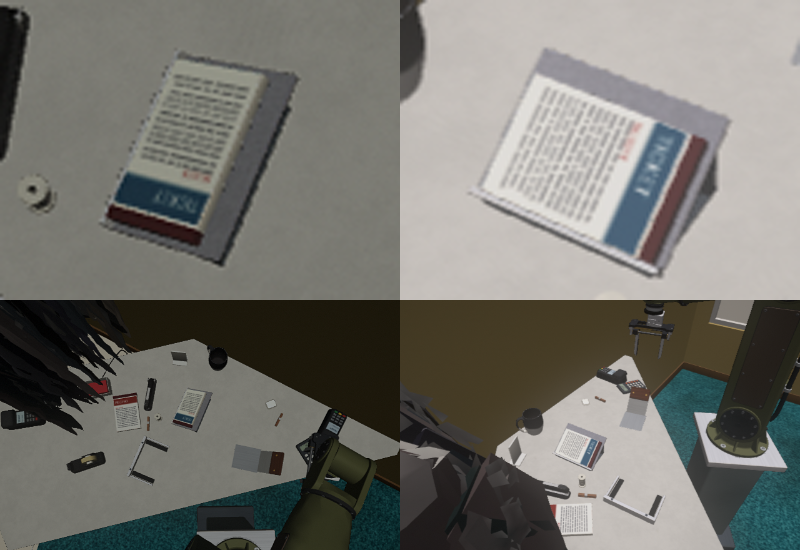

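The pad lies face up, flat and square against the lip. The lifter is flat on the counter around (258,460), the dock is empty, and the other things have not moved. I'm handing it in.

```bash
python3 -c "
from cell import *
print(sign_off())"
```

```text
the job is handed in; nothing more can be done
None
```

The job is handed in at about 35 s: the pad lies face up, flat and square against the rest's lip, the lifter is flat on the counter, and the bystanders are where they were; I held the lifter by its 90 mm edges (the note advised pinching its 13 mm) because the arm could not tilt.

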